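# Zero-start a speed controller and click it up to speed three

## Robot

A 6-joint arm with a two-finger parallel gripper is mounted at the origin on a cart in front of the work surface, level with it; the furniture and walls round the work are solid. World frame = base frame: x ahead of the robot, y to its left, z up, the work surface at z = 0. Lengths are in mm, angles in degrees, forces in N, time in s.
With the tool pointing down it reaches from about 350 to 975 mm from the base axis. Payload 17.4 kg.
Tool frame: the origin (TCP) lies at the very end of the fingers, on their centre line; the grasp point (between the pads) lies 19 mm behind it; y points along the fingers, x is the direction in which the jaws open and shut, and the axes are right-handed (so a half turn about y gives the same grasp; the last joint's range is limited). The gripper opens to 85 mm and grips with 20 to 120 N. Pads are 22 mm wide; open, the fingers measure 114 mm over their backs; the gripper's body (76 mm by 85 mm) begins 54 mm behind the grasp point. The pads swing forward as they close: fully open they stand 13 mm farther back than shut.
Start: joints at [-65.306, 6.646, 82.598, -0, 90.757, -2.166], TCP at [304.968, -602.185, 231.303] pointing down, gripper open.
Joint ranges: [-162.19, 162.19], [-47.58, 125.68], [4.15, 143.07], [-65.23, 245.23], [0.69, 171.88], [-170.13, 170.13]. Speed limits (degrees/s): [108.29, 108.29, 127.2, 180, 180, 180].

## Interface

Orientations are given as [roll, pitch, yaw] about the fixed x, y, z axes, in that order (R = Rz(yaw) Ry(pitch) Rx(roll)).
In Python, from rig import robot gives the robot as it stands. The module is installed in compiled form; this text tells all that it offers.
- The arm moves only by the tool apply_moves, never from a script. Its argument "moves" is one flat list of numbers, 6 for each row, row after row: the shift along the world's x, y, z in m, then the turn, a rotation vector about the world's x, y, z in degrees. In form: [dx, dy, dz, wx, wy, wz, dx, dy, dz, wx, wy, wz, ...]. A call has 1 to 5 rows; each row is the pose to reach, as a shift and turn from the pose commanded when the call began; what a row does not reach only later rows make up. A row lasts 1/12 s, in which the tool goes at most 41.7 mm and 7.16 degrees, less where a joint would pass 70% of its speed; a pose out of reach is approached as far as the arm can. A call with a gripper value outside its range is refused whole. "grip" is the opening in per cent of the stroke, from 0 (shut) to 100 (fully open), set as the call begins (left out, the last holds). The fingers move at their own pace and stop on an object; "grip_force" is the grip in N (left out, the last holds). Time passes only in rows, so rows that repeat a pose let the fingers close. It gives the time, the measured TCP pose, the force and the opening at its end, in the units of the state.
- robot.read_state(): the state, without advancing time (a new reading comes with each control period).
- robot.camera(name): name is "side" or "top"; returns (picture, depth): 420x560x3 uint8, red, green, blue; 420x560 float32, mm along the optical axis (not along the pixel's ray), 0 where there is no reading.
- robot.camera_model(name): a dict with "mtx" (3x3 intrinsics, pixels), "R" (3x3) and "t" (3): a world point X has camera coordinates R X + t. Camera axes: x right, y down, z forward; pixel columns grow to the right and rows downward; lengths in mm; the calibration is good to about 2 mm. A picture is of the moment at which its call begins. camera_model takes no time and is no camera call.
- robot.close_job(): hands the job in, once; it reports no verdict.
The state is a dict: "t": time; "joint_pos": joint angles; "dq": joint speeds; "effort": joint torques, N m; "tool_pos": TCP position; "orientation": TCP orientation; "ft_force": force on the tool from outside, world axes, zero at the start; "wrist_torque": the same for the moment, N m; "finger_gap": opening from 0.0 (shut) to 1.0 (fully open).
Only numpy, scipy, OpenCV 4.12 (cv2) and the standard library are available. Lean on these libraries where they do the work, as an engineer would, in place of code of your own. Each camera call takes 0.05 s, during which the arm holds its last target.

## Task

The polisher's speed controller tripped and must be restarted from zero. With a fingertip, turn its rotary selector back to off (the stop at the red ring mark), press the green start button while it is off, then turn the selector up three clicks so that it rests at the three-dot mark. Push gently and with the fingers only - nothing needs gripping or lifting - and leave the things lying around where they are.

Things in the scene. Friction and masses are not known exactly. Their poses are not given: they have to be found in the camera images.
- unit: Grey box with a black top panel, screwed to the bench: the speed controller. 190 mm (its x) by 180 mm (its y) by 56 mm high, plus 18 mm wide, 4 mm high steel mounting ears at its two y sides. Origin at the centre of its underside; z up; its -x side faces the operator and carries the green button, the selector is on the +x side. Place and yaw vary.
- selector_axis (a point): Point where the selector's vertical axis meets the panel (56 mm above the bench). The six positions lie on an arc round it, 30 degrees apart: seen from above, the pointer stands at +75 degrees from the unit's x axis (to its left, +y side) at OFF, then +45, +15, -15, -45 and -75 degrees at speeds 1 to 5. Marks on the panel 50 to 72 mm from the axis: red ring for OFF, one to five white dots for the speeds.
- pointer_tip (a point): Outer end of the selector's pointer, 46 mm from the axis and 17 mm above the panel. The selector is white plastic: a round hub, 38 mm across and 28 mm high, with one straight pointer arm 12 mm wide that occupies 6 to 28 mm above the panel and has a red line on top. A fingertip pushes the arm sideways about 30 to 42 mm from the axis, without touching the panel.
- selector (a joint): Angle of the selector in rad: 0 at OFF, growing clockwise seen from above, 0.524 (30 degrees) a click: speed k rests at 0.524 k, up to 2.618 at speed 5. It snaps over half-way between positions and then comes to rest in the next one by itself; each click takes about 3.5 N at the pointer's end. End stops at -0.09 and 2.71. Starts at speed 2, 3, 4 or 5.
- start_button_top (a point): Centre of the top face of the green round push button (26 mm across), 77 mm from the selector's axis on the operator's side. It is pressed straight down and springs back.
- start_button (a joint): Travel of the start button in m: 0 up, 0.006 fully down (about 5 N); it counts as pressed beyond 0.004.
- pad: Red round diamond polishing pad, 57 mm across and 10 mm thick, loose on the panel at the front left corner, left (+y) of the button. Origin at the centre of its underside. Bystander.
- wedge: Wooden wedge, 32 x 85 x 20 mm, loose on the bench to the left of the controller, beyond the bottles. Origin at the centre of its underside. Bystander.
- wax: Round wax tin, 67 mm across and 44 mm high, loose on the bench behind the controller. Origin at the centre of its underside. Bystander.
- marker_pen: White marker pen with a blue cap, 130 mm long, 15 mm thick, loose on the bench to the left. Origin at the centre of its underside. Bystander.
- stone: Dark grey rubbing stone, 26 x 68 x 22 mm, loose on the bench to the left of the controller, beside an orange tin. Origin at the centre of its underside. Bystander.

How it is judged (in metres and radians):
On the way, in this order (a step that is already met when the one before it is completed fails the run):
1. the selector rests at OFF (value of joint selector below 0.12 rad and value of joint start_button below 0.002 m), for 0.2 s.
2. the start button is pressed down while the selector is at OFF (value of joint selector below 0.12 rad and value of joint start_button above 0.004 m), for 0.1 s.
3. the button is let up again and the selector has come to speed 3 (value of joint selector between 1.45 and 1.69 rad and value of joint start_button below 0.002 m), for 0.2 s.
At the end, for the whole second after the job is handed in: After OFF and the button press, in this order, the selector rests at speed 3 (1.571 rad within 0.12 rad), the button is up, and each of the five loose things is within 15 mm of where it began (all of step 3 and velocity of joint selector between -0.1 and 0.1 rad/s and distance of each of pad, wedge, wax, marker_pen, stone from where it was at the start of the episode below 0.015 m); the robot touches nothing.
It fails at once if the start button is pressed while the selector is not at OFF (value of joint start_button above 0.004 m and value of joint selector above 0.2 rad).
It fails at once if the controller, its selector or its button is forced or gripped with over 30 N (contact force between the fingers and unit above 30 N).
It fails at once if the controller is pushed with something other than the fingers (contact force between the arm and unit above 3 N).
It fails at once if a loose thing is pushed away or lifted (over 15 mm) (distance of any of pad, wedge, wax, marker_pen, stone from where it was at the start of the episode above 0.015 m).
It also fails if it takes over 72 s, if anything falls off the work surface, if the arm or the gripper's body presses on something with over 40 N, if the wrist force passes 120 N, or if a joint passes its speed limit or range.

## Working session

There is one attempt and no reset: what is moved stays moved. The work goes in short steps, Python scripts to look and compute and a tool call to move; the robot and the scene stay as the last step left them, time stands still between calls to the robot, and variables do not carry over. Pictures are saved under pics/ and viewed, and the job is handed in when it is done.

Besides the shell and the picture viewer there is one more tool, called after "Request:" as name(argument=value, ...), one argument or row to a line, values as JSON. apply_moves: Moves the arm, as the interface text tells. Its arguments: {"type":"object","properties":{"moves":{"type":"array","items":{"type":"number"}},"grip":{"type":"number"},"grip_force":{"type":"number"}},"required":["moves"]}

```bash
mkdir -p pics; ls
python3 - <<'E'
from rig import robot
import cv2,numpy as np
for n in("top","side"):
    p,d=robot.camera(n); cv2.imwrite(f"pics/{n}0.png",p[:,:,::-1]); np.savez(f"{n}0.npz",p=p,d=d)
    m=robot.camera_model(n); print(n,{k:np.round(v,3).tolist() for k,v in m.items()})
s=robot.read_state();print(s)
E
```

```text
pics
top {'mtx': [[414.407, 0.0, 283.955], [0.0, 414.407, 215.584], [0.0, 0.0, 1.0]], 'R': [[0.127, -0.992, -0.003], [-0.965, -0.123, -0.231], [0.229, 0.032, -0.973]], 't': [-107.673, 575.974, 979.135]}
side {'mtx': [[383.736, 0.0, 281.246], [0.0, 383.736, 214.943], [0.0, 0.0, 1.0]], 'R': [[-0.998, 0.063, -0.005], [0.035, 0.484, -0.874], [-0.053, -0.873, -0.485]], 't': [548.438, 74.528, 877.529]}
{'t': 0.1, 'joint_pos': array([-6.53059159e+01,  6.67199787e+00,  8.26308586e+01,  4.81656841e-04,
        9.07558826e+01, -2.16752849e+00]), 'dq': array([-0.03759584, -0.07975789, -0.12645351, -0.06595322,  0.09253041,
       -0.02195122]), 'effort': array([ 2.23369665e-03, -7.33662629e+01, -6.33791757e+01,  8.46403873e-05,
        5.19060399e-03,  4.83317535e-05]), 'tool_pos': array([ 304.89896928, -602.03451349,  230.64016573]), 'orientation': array([-8.99972971e+01,  5.86788211e-02, -6.31383799e+01]), 'ft_force': array([ 0.46027183, -0.65897021, -0.1392534 ]), 'wrist_torque': array([-0.05584102,  0.01266567, -0.04107555]), 'finger_gap': 0.9950428278933885}
```

View pics/top0.png

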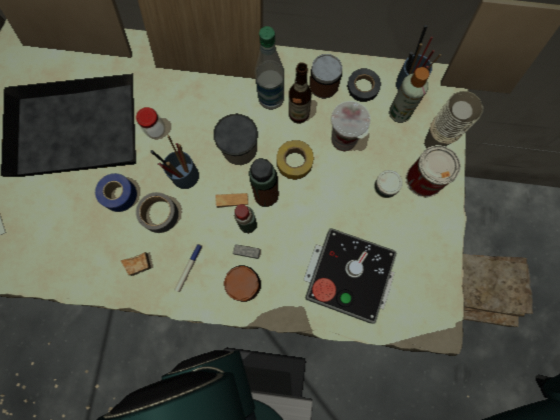

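View pics/side0.png

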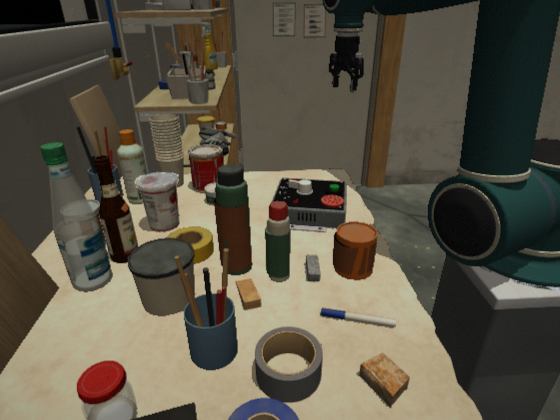

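The top picture shows the controller around (350,275), with the hub near (355,268), the green button near (346,298) and the pad at (324,289). I'll zoom in for the pointer.

```bash
cat > h.py <<'E'
import numpy as np,cv2
from rig import robot
def ray(n,uv,z):
    m=robot.camera_model(n);R,t=np.array(m["R"]),np.array(m["t"])
    c=-R.T@t; d=R.T@np.linalg.inv(m["mtx"])@np.array([uv[0],uv[1],1.])
    return c+d*(z-c[2])/d[2]
def proj(n,X):
    m=robot.camera_model(n);c=np.array(m["R"])@np.array(X,float)+np.array(m["t"]); p=np.array(m["mtx"])@c
    return p[:2]/p[2]
def cen(p,lo,hi,box):
    x0,y0,x1,y1=box
    h=cv2.cvtColor(p,cv2.COLOR_RGB2HSV)[y0:y1,x0:x1]
    m=cv2.inRange(h,np.array(lo),np.array(hi))
    n,l,s,c=cv2.connectedComponentsWithStats(m)
    return [(s[i,4],(c[i]+[x0,y0]).round(1).tolist()) for i in range(1,n) if s[i,4]>2]
E
python3 - <<'E'
from h import *
p=np.load("top0.npz")["p"]; q=np.load("side0.npz")["p"]
a=cv2.resize(p[222:330,295:405],None,fx=7,fy=5.5*7/5.5,interpolation=cv2.INTER_CUBIC)[:, :, ::-1]
a=cv2.resize(a,(611,600)); cv2.imwrite("pics/c0.png",a)
b=cv2.resize(q[165:240,260:360],(800,600),interpolation=cv2.INTER_CUBIC)[:,:,::-1]; cv2.imwrite("pics/s0c.png",b)
B=(295,222,405,330)
print("green",cen(p,(40,80,40),(85,255,255),B))
print("red",cen(p,(0,110,60),(8,255,255),B),cen(p,(172,110,60),(180,255,255),B))
print("white",cen(p,(0,0,130),(180,60,255),B))
E
```

```text
green [(np.int32(103), [345.3, 297.8])]
red [(np.int32(16), [331.6, 253.0]), (np.int32(3), [336.0, 256.0]), (np.int32(459), [323.7, 289.4])] []
white [(np.int32(5803), [350.6, 273.1]), (np.int32(168), [356.8, 265.3]), (np.int32(5), [354.0, 276.0])]
```

View pics/c0.png

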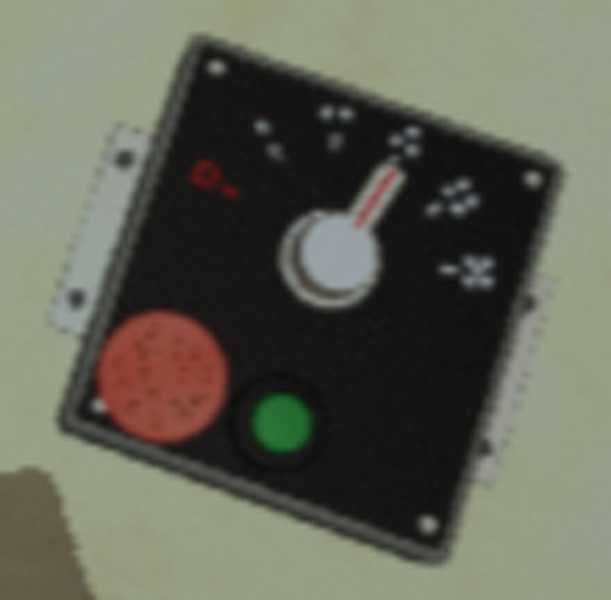

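View pics/s0c.png

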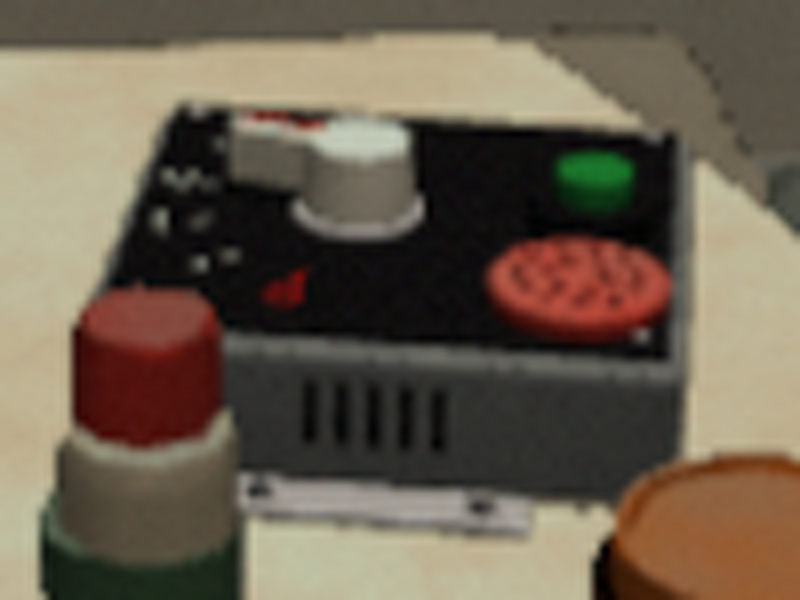

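Run:
```python
from h import *
d=np.load("top0.npz")["d"]; m=robot.camera_model("top");R,t=np.array(m["R"]),np.array(m["t"]);K=np.array(m["mtx"])
def pt(u,v):
    z=np.median(d[int(round(v))-1:int(round(v))+2,int(round(u))-1:int(round(u))+2]); return R.T@(np.linalg.inv(K)@np.array([u,v,1])*z-t)
c=lambda X,Y:(295+X*110/611-.4,222+Y*108/600-.4)
for n,q,z in [("hubtop",c(341,254),84),("tip",c(396,172),84),("btn",c(283,422),70),("pad",c(163,377),66),("ring",c(206,175),56),
  ("sFL",c(216,67),56),("sFR",c(534,179),56),("sNR",c(429,524),56),("sNL",c(98,405),56),("cFL",c(196,40),56),("cFR",c(560,165),56),("cNR",c(437,560),56),("cNL",c(62,420),56)]:
    print(n,np.round(q,1),ray("top",q,z).round(1),pt(*q).round(1))
print("side hub",ray("side",(260+357/8,165+138/8),84).round(1),"side btn",[ray("side",(260+596/8,165+168/8),z).round(1) for z in(66,70,74)])
```

```text
hubtop [356.  267.3] [ 475.7 -223.1   84. ] [ 475.9 -223.3   83.1]
tip [365.9 252.6] [ 514.5 -243.9   84. ] [ 514.7 -244.1   82.6]
btn [345.5 297.6] [ 402.  -206.7   70. ] [ 401.6 -205.7   77.6]
pad [323.9 289.5] [ 414.8 -153.5   66. ] [ 415.  -153.7   63.9]
ring [331.7 253.1] [ 507.1 -164.2   56. ] [ 506.7 -164.    58.1]
sFL [333.5 233.7] [ 556.8 -163.8   56. ] [ 556.4 -163.6   58. ]
sFR [390.7 253.8] [ 523.9 -310.6   56. ] [ 524.  -310.7   55.4]
sNR [371.8 315.9] [ 367.5 -275.5   56. ] [ 367.5 -275.6   55.6]
sNL [312.2 294.5] [ 399.8 -127.3   56. ] [ 399.7 -127.1   58.9]
cFL [329.9 228.8] [ 568.1 -153.5   56. ] [ 569.5 -154.    49.9]
cFR [395.4 251.3] [ 531.7 -321.7   56. ] [ 5.417e+02 -3.354e+02  5.000e-01]
cNR [373.3 322.4] [ 352.8 -280.2   56. ] [ 352.9 -281.    51.8]
cNL [305.8 297.2] [ 391.4 -112.3   56. ] [ 391.8 -112.7   47.5]
side hub [ 474.8 -211.9   84. ] side btn [array([ 393.5, -221.8,   66. ]), array([ 395.4, -213.2,   70. ]), array([ 397.2, -204.7,   74. ])]
```

Request:
apply_moves(
  moves=[0.0187, 0.0333, 0, 0, 0, -5.5, 0.0374, 0.0666, 0, 0, 0, -11, 0.0561, 0.0999, -0.01, 0, 0, -16.5, 0.0748, 0.1332, -0.02, 0, 0, -22, 0.0935, 0.1665, -0.03, 0, 0, -27.5],
  grip=0,
  grip_force=60,
)

```text
t: 0.52
tool_pos: [398.9, -434.0, 200.7]
orientation: [-90.0, 0.0, -90.9]
ft_force: [0.8, -0.4, -0.4]
finger_gap: 0.301
```

Request:
apply_moves(
  moves=[0.0187, 0.0333, -0.01, 0, 0, -5.5, 0.0374, 0.0666, -0.02, 0, 0, -11, 0.0561, 0.0999, -0.03, 0, 0, -16.5, 0.0748, 0.1332, -0.04, 0, 0, -22, 0.0935, 0.1665, -0.05, 0, 0, -27.5],
)

```text
t: 0.93
tool_pos: [492.3, -267.3, 150.7]
orientation: [-90.0, 0.0, -118.4]
ft_force: [0.7, 0.1, -0.2]
finger_gap: 0.001
```

Request:
apply_moves(
  moves=[0, 0, -0.01, 0, 0, 0, 0, 0, -0.02, 0, 0, 0, 0, 0, -0.02, 0, 0, 0, 0, 0, -0.02, 0, 0, 0],
)

```text
t: 1.27
tool_pos: [491.3, -269.9, 130.8]
orientation: [-90.1, -0.0, -118.1]
ft_force: [-0.2, 0.4, 0.5]
finger_gap: 0.001
```

Run:
```python
from h import *
s=robot.read_state();print(s["tool_pos"],s["orientation"])
p,d=robot.camera("side");q,_=robot.camera("top")
cv2.imwrite("pics/s1.png",cv2.resize(p[90:240,220:380],(640,600),interpolation=cv2.INTER_CUBIC)[:,:,::-1])
cv2.imwrite("pics/t1.png",cv2.resize(q[200:330,290:430],(646,600),interpolation=cv2.INTER_CUBIC)[:,:,::-1])
u=proj("side",s["tool_pos"]);print(u,(u-[220,90])*4, proj("top",s["tool_pos"]))
```

```text
[ 491.32742512 -269.88851988  130.80001836] [-9.00688467e+01 -7.71984268e-03 -1.18120373e+02]
[296.37666511 157.46623072] [305.50666045 269.8649229 ] [380.17816939 260.94780135]
```

View pics/s1.png

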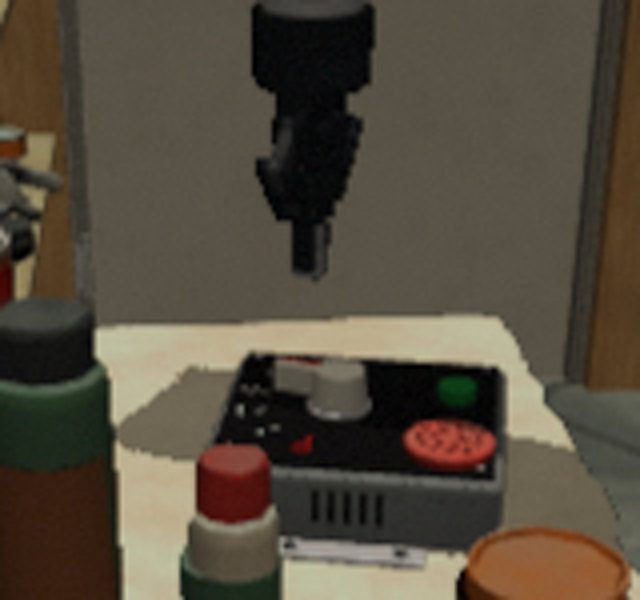

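View pics/t1.png

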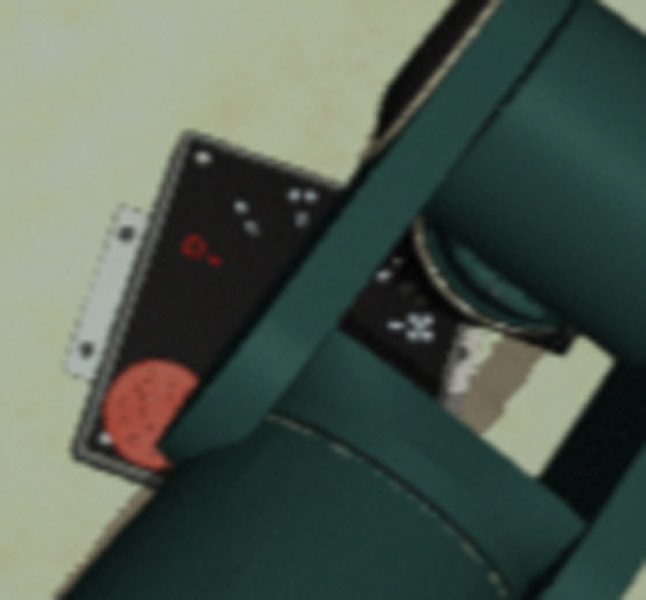

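The side view shows the shut fingertip at (305,275) in the crop, matching the projected TCP, so the tip is at the TCP. It's also thin. Next I go down beside the pointer.

Request:
apply_moves(
  moves=[0, 0, -0.02, 0, 0, 0, 0, 0, -0.04, 0, 0, 0, 0, 0, -0.05, 0, 0, 0, 0, 0, -0.06, 0, 0, 0, 0, 0, -0.06, 0, 0, 0],
)

```text
t: 1.78
tool_pos: [491.3, -269.3, 69.9]
orientation: [-90.1, 0.0, -118.2]
ft_force: [-0.7, 0.7, -1.0]
finger_gap: -0.001
```

```bash
cat > arc.py <<'E'
import numpy as np,sys
# arc.py side off r : finger centres around axis for pointer world angles; side=+1 finger on cw side (pushing ccw), -1 other
A=np.array([475.8,-223.2])
def F(phi,off,r=36,side=1):
    a=np.radians(phi); return A+r*np.array([np.cos(a),np.sin(a)])-side*off*np.array([-np.sin(a),np.cos(a)])
E
python3 - <<'E'
from h import *
from arc import *
s=robot.read_state();print(s["tool_pos"],s["ft_force"])
p,d=robot.camera("side")
cv2.imwrite("pics/s2.png",cv2.resize(p[120:240,240:370],(650,600),interpolation=cv2.INTER_CUBIC)[:,:,::-1])
for phi in range(-28,66,15):
    print(phi,[F(phi,o).round(1).tolist() for o in(33,11)])
E
```

```text
[ 491.27752639 -269.3262361    69.864214  ] [-0.7383398   0.73713999 -1.03367012]
-28 [[492.1, -269.2], [502.4, -249.8]]
-13 [[503.5, -263.5], [508.4, -242.0]]
2 [[512.9, -254.9], [512.2, -232.9]]
17 [[519.9, -244.2], [513.4, -223.2]]
32 [[523.8, -232.1], [512.2, -213.5]]
47 [[524.5, -219.4], [508.4, -204.4]]
62 [[521.8, -206.9], [502.4, -196.6]]
```

View pics/s2.png

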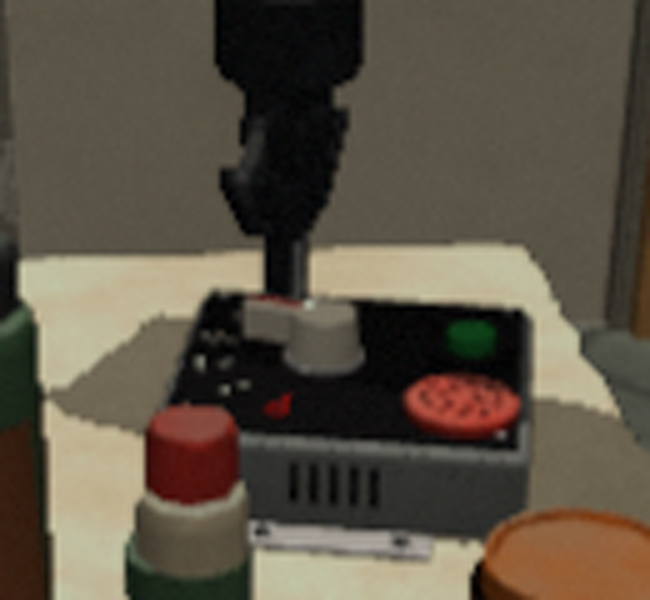

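The fingertip now sits behind the pointer arm at about (285,300) in the crop, touching nothing. Closing the gap.

Request:
apply_moves(
  moves=[0.002, 0.004, 0, 0, 0, 0, 0.005, 0.009, 0, 0, 0, 0, 0.007, 0.013, 0, 0, 0, 0, 0.009, 0.017, 0, 0, 0, 0, 0.01, 0.019, 0, 0, 0, 0],
)

```text
t: 2.25
tool_pos: [502.7, -249.8, 72.1]
orientation: [-89.9, -0.0, -118.1]
ft_force: [0.5, -1.1, 0.0]
finger_gap: 0.002
```

Run:
```python
from arc import *
for a in range(-28,60,25):
    print(a,[((F(a+5*k,11)-F(a,11))/1000).round(4).tolist()+[5*k] for k in range(1,6)])
```

```text
-28 [[0.0022, 0.0024, 5], [0.0042, 0.005, 10], [0.006, 0.0078, 15], [0.0075, 0.0107, 20], [0.0088, 0.0137, 25]]
-3 [[0.001, 0.0031, 5], [0.0017, 0.0063, 10], [0.0021, 0.0096, 15], [0.0023, 0.0129, 20], [0.0021, 0.0162, 25]]
22 [[-0.0004, 0.0033, 5], [-0.0011, 0.0065, 10], [-0.0021, 0.0096, 15], [-0.0034, 0.0126, 20], [-0.0049, 0.0155, 25]]
47 [[-0.0018, 0.0028, 5], [-0.0038, 0.0054, 10], [-0.006, 0.0078, 15], [-0.0084, 0.01, 20], [-0.011, 0.012, 25]]
```

Request:
apply_moves(
  moves=[0.0022, 0.0024, 0, 0, 0, 5, 0.0042, 0.005, 0, 0, 0, 10, 0.006, 0.0078, 0, 0, 0, 15, 0.0075, 0.0107, 0, 0, 0, 20, 0.0088, 0.0137, 0, 0, 0, 25],
)

```text
t: 2.67
tool_pos: [511.0, -236.4, 71.6]
orientation: [-90.0, -0.0, -92.9]
ft_force: [-0.5, -3.7, -0.0]
finger_gap: -0.003
```

```bash
cat > look.py <<'E'
from h import *
import sys
n=sys.argv[1]
s=robot.read_state();print(s["t"],s["tool_pos"].round(1),s["orientation"].round(1),s["ft_force"].round(1))
p,d=robot.camera("side")
cv2.imwrite(f"pics/{n}.png",cv2.resize(p[130:240,250:360],(600,600),interpolation=cv2.INTER_CUBIC)[:,:,::-1])
E
python3 look.py s3
```

```text
2.6667 [ 511.  -236.4   71.6] [-90.   -0.  -92.9] [-0.5 -3.7 -0. ]
```

View pics/s3.png

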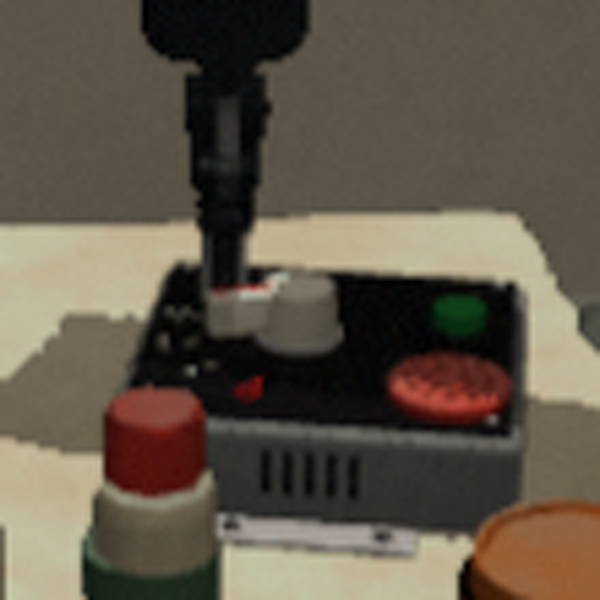

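The finger is behind the pointer arm, around (235,290) in the crop, and is pushing it with about 3.7 N. Continuing along the arc.

Request:
apply_moves(
  moves=[0.001, 0.0031, 0, 0, 0, 5, 0.0017, 0.0063, 0, 0, 0, 10, 0.0021, 0.0096, 0, 0, 0, 15, 0.0023, 0.0129, 0, 0, 0, 20, 0.0021, 0.0162, 0, 0, 0, 25],
)

```text
t: 3.13
tool_pos: [513.1, -220.1, 71.5]
orientation: [-90.0, -0.0, -68.0]
ft_force: [2.8, -5.0, -1.1]
finger_gap: -0.006
```

Request:
apply_moves(
  moves=[-0.0004, 0.0033, 0, 0, 0, 5, -0.0011, 0.0065, 0, 0, 0, 10, -0.0021, 0.0096, 0, 0, 0, 15, -0.0034, 0.0126, 0, 0, 0, 20, -0.0049, 0.0155, 0, 0, 0, 25],
)

```text
t: 3.55
tool_pos: [508.0, -204.3, 71.4]
orientation: [-90.0, 0.0, -43.0]
ft_force: [0.7, -0.1, -0.4]
finger_gap: -0.001
```

```bash
python3 look.py s4
```

```text
3.55 [ 508.  -204.3   71.4] [-90.   0. -43.] [ 0.7 -0.1 -0.4]
```

View pics/s4.png

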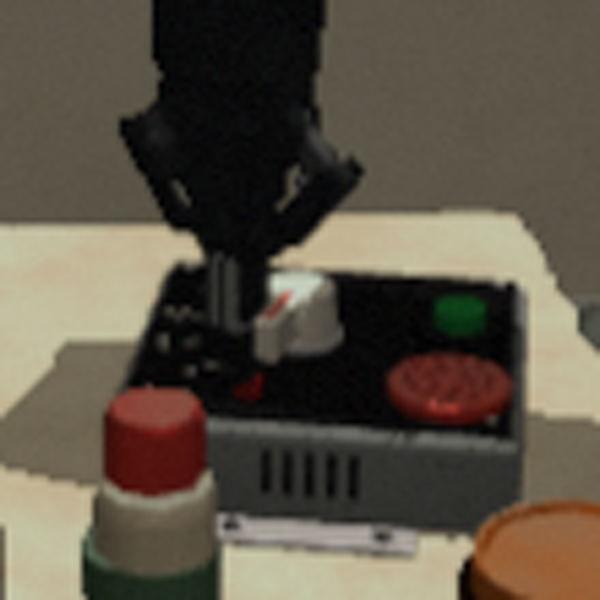

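Run:
```python
from h import *
from arc import A
for z in(84,62):
  for f in (62,32):
    a=np.radians(f); X=[*(A+46*np.array([np.cos(a),np.sin(a)])),z]
    u=proj("side",X); print(f,z,((u-[250,130])*600/110).round())
```

```text
62 84 [257. 312.]
32 84 [217. 299.]
62 62 [256. 355.]
32 62 [216. 341.]
```

The pointer's tip, at (268,315) top and (268,358) bottom in the crop, agrees with the projected OFF position and not with speed 1. I'll lift clear and check from above on the way to the button.

Request:
apply_moves(
  moves=[0.003, -0.003, 0.01, 0, 0, 0, 0.003, -0.003, 0.03, 0, 0, 0, 0, 0, 0.05, 0, 0, 0, -0.03, 0, 0.05, 0, 0, 0, -0.06, 0, 0.05, 0, 0, 0],
)

```text
t: 4.02
tool_pos: [448.4, -205.0, 123.2]
orientation: [-90.0, -0.1, -43.4]
ft_force: [-0.5, -0.0, 0.1]
finger_gap: -0.005
```

Request:
apply_moves(
  moves=[-0.02, 0, 0, 0, 0, 0, -0.04, 0, 0, 0, 0, 0, -0.047, -0.0015, 0, 0, 0, 0, -0.047, -0.0015, 0, 0, 0, 0, -0.047, -0.0015, 0, 0, 0, 0],
)

```text
t: 4.43
tool_pos: [401.6, -206.7, 122.1]
orientation: [-90.0, -0.1, -43.3]
ft_force: [0.7, 0.1, -0.4]
finger_gap: 0.003
```

```bash
python3 look.py s5
python3 - <<'E'
from h import *
q,_=robot.camera("top")
cv2.imwrite("pics/t5.png",cv2.resize(q[222:330,295:405],(611,600),interpolation=cv2.INTER_CUBIC)[:,:,::-1])
E
```

```text
4.4333 [ 401.6 -206.7  122.1] [-90.   -0.1 -43.3] [ 0.7  0.1 -0.4]
```

View pics/s5.png

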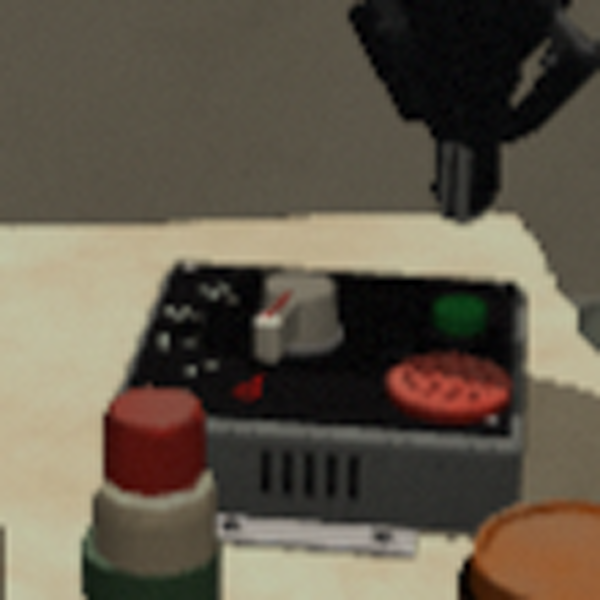

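View pics/t5.png

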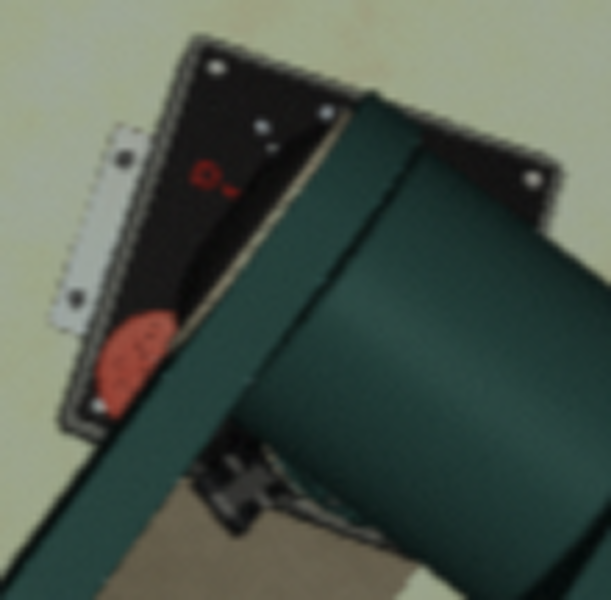

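The side view shows the pointer in line with the red mark and the fingertip above the green button (460,310). Next is the press.

Request:
apply_moves(
  moves=[0, 0.0005, -0.015, 0, 0, 0, 0, 0.0005, -0.028, 0, 0, 0, 0, 0.0005, -0.036, 0, 0, 0, 0, 0.0005, -0.039, 0, 0, 0, 0, 0.0005, -0.04, 0, 0, 0],
)

```text
t: 4.95
tool_pos: [400.9, -205.6, 80.4]
orientation: [-90.0, 0.1, -43.1]
ft_force: [0.8, -0.1, 0.2]
finger_gap: -0.003
```

Request:
apply_moves(
  moves=[0, 0, -0.0015, 0, 0, 0, 0, 0, -0.003, 0, 0, 0, 0, 0, -0.0045, 0, 0, 0, 0, 0, -0.005, 0, 0, 0],
)

```text
t: 5.28
tool_pos: [401.2, -205.9, 76.6]
orientation: [-90.0, -0.0, -43.1]
ft_force: [0.7, -0.3, 2.5]
finger_gap: 0.001
```

Request:
apply_moves(
  moves=[0, 0, -0.001, 0, 0, 0, 0, 0, -0.002, 0, 0, 0, 0, 0, -0.002, 0, 0, 0],
)

```text
t: 5.53
tool_pos: [401.2, -205.9, 74.5]
orientation: [-90.0, -0.0, -43.1]
ft_force: [1.7, 0.0, 3.2]
finger_gap: -0.001
```

Request:
apply_moves(
  moves=[0, 0, -0.001, 0, 0, 0, 0, 0, -0.002, 0, 0, 0, 0, 0, -0.002, 0, 0, 0],
)

```text
t: 5.78
tool_pos: [401.2, -205.9, 72.4]
orientation: [-90.0, -0.0, -43.1]
ft_force: [2.2, -1.4, 4.5]
finger_gap: 0.003
```

Request:
apply_moves(
  moves=[0, 0, -0.001, 0, 0, 0, 0, 0, -0.001, 0, 0, 0],
)

```text
t: 5.95
tool_pos: [401.2, -205.9, 71.9]
orientation: [-90.0, -0.0, -43.1]
ft_force: [1.1, 0.4, 9.1]
finger_gap: 0.001
```

Request:
apply_moves(
  moves=[0, 0, -0.001, 0, 0, 0, 0, 0, -0.001, 0, 0, 0],
)

```text
t: 6.12
tool_pos: [401.3, -206.0, 71.7]
orientation: [-90.0, -0.1, -43.1]
ft_force: [-5.0, 3.2, 21.3]
finger_gap: 0.002
```

The hard stop is reached: force jumped from 4.5 N to 21 N at z ≈ 72, about 6 mm below first contact. Lifting off and going to the other side of the pointer.

Request:
apply_moves(
  moves=[0, 0, 0.015, 0, 0, 0, 0, 0, 0.04, 0, 0, 0, 0, 0, 0.05, 0, 0, 0, 0.03, 0.013, 0.05, 0, 0, 7, 0.065, 0.0287, 0.05, 0, 0, 14],
)

```text
t: 6.53
tool_pos: [466.1, -177.5, 121.1]
orientation: [-90.0, -0.1, -29.0]
ft_force: [-0.8, -0.4, 0.1]
finger_gap: -0.001
```

Request:
apply_moves(
  moves=[0, 0, 0, 0, 0, 1, 0, 0, 0, 0, 0, 1],
)

```text
t: 6.7
tool_pos: [466.4, -176.3, 119.2]
orientation: [-90.0, 0.1, -28.0]
ft_force: [0.1, 0.1, -0.3]
finger_gap: 0.001
```

```bash
python3 look.py s6;  python3 - <<'E'
from h import *
from arc import *
print(F(62,30,side=-1),F(62,16,side=-1))
q,_=robot.camera("top")
cv2.imwrite("pics/t6.png",cv2.resize(q[222:330,295:405],(611,600),interpolation=cv2.INTER_CUBIC)[:,:,::-1])
E
```

```text
6.7 [ 466.4 -176.3  119.2] [-90.    0.1 -28. ] [ 0.1  0.1 -0.3]
[ 466.21254847 -177.32973977] [ 478.57381477 -183.90234165]
```

View pics/s6.png

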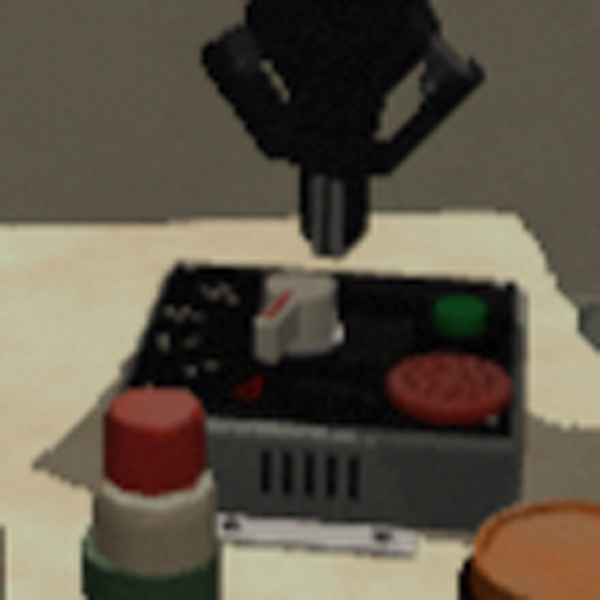

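View pics/t6.png

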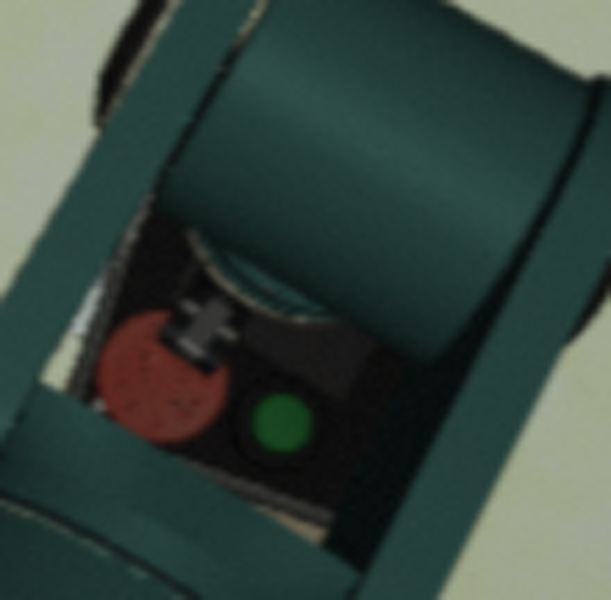

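The selector is still at OFF, the button is up, and the fingertip is clear on the left of the pointer. Descending.

Request:
apply_moves(
  moves=[0, 0, -0.02, 0, 0, 0, 0, 0, -0.035, 0, 0, 0, 0, 0, -0.045, 0, 0, 0, 0, 0, -0.049, 0, 0, 0, 0, 0, -0.049, 0, 0, 0],
)

```text
t: 7.22
tool_pos: [465.2, -177.3, 70.6]
orientation: [-90.0, 0.1, -28.2]
ft_force: [-0.4, -0.5, 1.0]
finger_gap: 0.001
```

```bash
python3 look.py s7;  python3 - <<'E'
from arc import *
print(((F(62,11,side=-1)-F(62,30,side=-1))/1000).round(4))
for a in (62,37,12,-13):
    print(a,[((F(a-5*k,11,side=-1)-F(a,11,side=-1))/1000).round(4).tolist()+[-5*k] for k in range(1,6)])
E
```

```text
7.2167 [ 465.2 -177.3   70.6] [-90.    0.1 -28.2] [-0.4 -0.5  1. ]
[ 0.0168 -0.0089]
62 [[0.0032, -0.0008, -5], [0.0063, -0.0018, -10], [0.0093, -0.0031, -15], [0.0122, -0.0047, -20], [0.0149, -0.0065, -25]]
37 [[0.0026, -0.002, -5], [0.005, -0.0043, -10], [0.0071, -0.0068, -15], [0.0091, -0.0094, -20], [0.0108, -0.0122, -25]]
12 [[0.0015, -0.0029, -5], [0.0027, -0.006, -10], [0.0036, -0.0091, -15], [0.0043, -0.0124, -20], [0.0046, -0.0156, -25]]
-13 [[0.0001, -0.0033, -5], [-0.0001, -0.0066, -10], [-0.0006, -0.0098, -15], [-0.0014, -0.013, -20], [-0.0024, -0.0161, -25]]
```

View pics/s7.png

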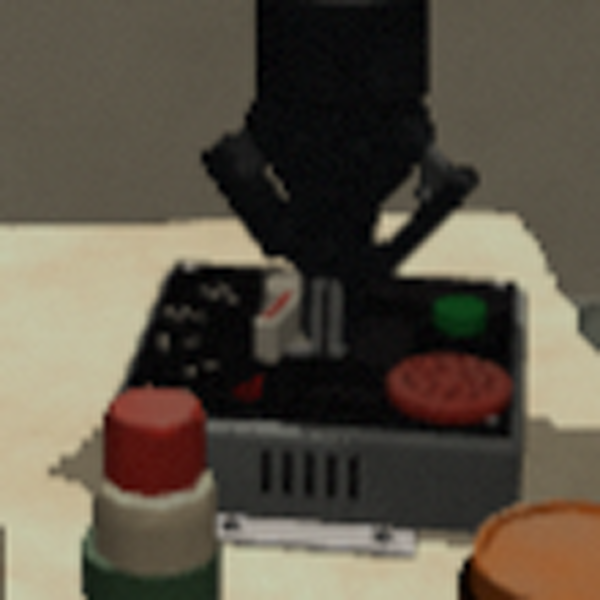

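The fingertip at (325,320) in the crop has a small gap to the pointer. I'll approach and feel for contact.

Request:
apply_moves(
  moves=[0.003, -0.0016, 0, 0, 0, 0, 0.006, -0.0032, 0, 0, 0, 0, 0.009, -0.0048, 0, 0, 0, 0, 0.011, -0.0058, 0, 0, 0, 0, 0.011, -0.0058, 0, 0, 0, 0],
)

```text
t: 7.68
tool_pos: [477.4, -183.0, 71.5]
orientation: [-90.0, 0.0, -28.1]
ft_force: [-1.6, 2.5, 1.6]
finger_gap: -0.001
```

Request:
apply_moves(
  moves=[0.001, -0.0005, 0, 0, 0, 0, 0.002, -0.001, 0, 0, 0, 0, 0.002, -0.001, 0, 0, 0, 0],
)

```text
t: 7.93
tool_pos: [479.1, -183.9, 71.3]
orientation: [-90.0, -0.0, -28.1]
ft_force: [-1.0, 1.4, 1.6]
finger_gap: -0.003
```

Request:
apply_moves(
  moves=[0.001, -0.0005, 0, 0, 0, 0, 0.002, -0.001, 0, 0, 0, 0, 0.002, -0.001, 0, 0, 0, 0],
)

```text
t: 8.18
tool_pos: [481.2, -185.1, 71.3]
orientation: [-90.0, -0.0, -28.1]
ft_force: [0.5, 0.0, 0.2]
finger_gap: 0.0
```

Request:
apply_moves(
  moves=[0.001, -0.0005, 0, 0, 0, 0, 0.002, -0.001, 0, 0, 0, 0, 0.002, -0.001, 0, 0, 0, 0],
)

```text
t: 8.43
tool_pos: [483.2, -186.1, 71.3]
orientation: [-90.0, -0.0, -28.1]
ft_force: [0.6, 0.8, 0.1]
finger_gap: -0.001
```

Request:
apply_moves(
  moves=[0.0032, -0.0008, 0, 0, 0, -5, 0.0063, -0.0018, 0, 0, 0, -10, 0.0093, -0.0031, 0, 0, 0, -15, 0.0122, -0.0047, 0, 0, 0, -20, 0.0149, -0.0065, 0, 0, 0, -25],
)

```text
t: 8.85
tool_pos: [497.8, -192.3, 71.2]
orientation: [-90.0, 0.0, -53.4]
ft_force: [-2.0, 1.0, 0.5]
finger_gap: 0.0
```

```bash
python3 look.py s8
```

```text
8.85 [ 497.8 -192.3   71.2] [-90.    0.  -53.4] [-2.   1.   0.5]
```

View pics/s8.png

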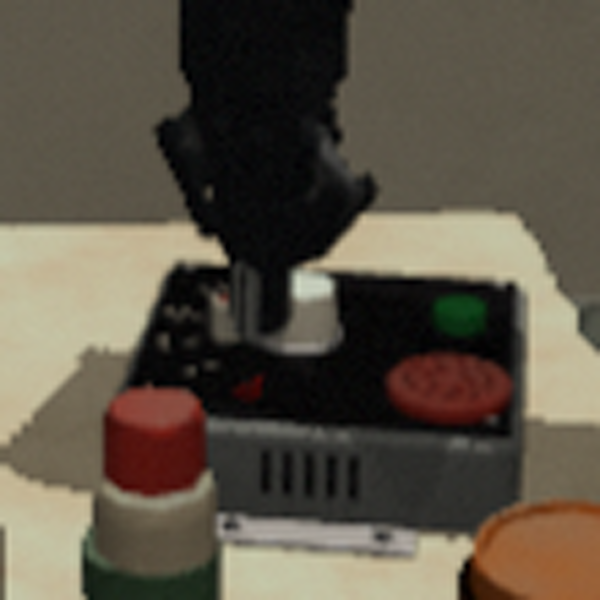

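The pointer, tip near (220,310), is at about speed 1. Carrying on.

Request:
apply_moves(
  moves=[0.0026, -0.002, 0, 0, 0, -5, 0.005, -0.0043, 0, 0, 0, -10, 0.0071, -0.0068, 0, 0, 0, -15, 0.0091, -0.0094, 0, 0, 0, -20, 0.0108, -0.0122, 0, 0, 0, -25],
)

```text
t: 9.32
tool_pos: [508.6, -204.3, 71.2]
orientation: [-90.0, 0.1, -78.3]
ft_force: [-1.4, 4.9, 1.0]
finger_gap: -0.003
```

```bash
python3 look.py s9
```

```text
9.3167 [ 508.6 -204.3   71.2] [-90.    0.1 -78.3] [-1.4  4.9  1. ]
```

View pics/s9.png

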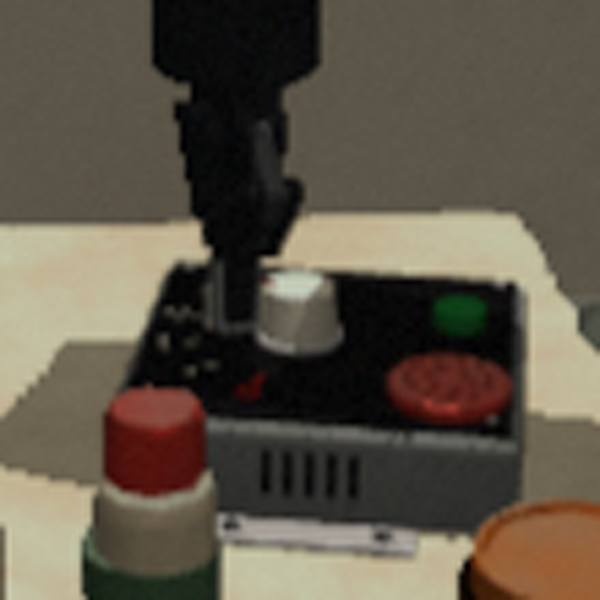

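Run:
```python
from h import *
from arc import A
for r in (19,24,46):
  for f in (32,17,2,-3,-13,-28):
    a=np.radians(f); X=[*(A+r*np.array([np.cos(a),np.sin(a)])),84]
    u=proj("side",X); print(r,f,((u-[250,130])*600/110).round())
```

```text
19 32 [262. 285.]
19 17 [257. 281.]
19 2 [254. 277.]
19 -3 [254. 276.]
19 -13 [254. 273.]
19 -28 [257. 269.]
24 32 [254. 288.]
24 17 [247. 283.]
24 2 [244. 278.]
24 -3 [243. 276.]
24 -13 [244. 272.]
24 -28 [247. 267.]
46 32 [217. 299.]
46 17 [204. 290.]
46 2 [198. 280.]
46 -3 [198. 276.]
46 -13 [199. 270.]
46 -28 [205. 260.]
```

Request:
apply_moves(
  moves=[0.0008, -0.0015, 0, 0, 0, -2.5, 0.0015, -0.0029, 0, 0, 0, -5, 0.0015, -0.0029, 0, 0, 0, -5],
)

```text
t: 9.62
tool_pos: [510.1, -207.6, 71.3]
orientation: [-90.0, -0.0, -83.1]
ft_force: [-0.8, 1.3, 0.4]
finger_gap: 0.001
```

```bash
python3 look.py s10
```

```text
9.6167 [ 510.1 -207.6   71.3] [-90.   -0.  -83.1] [-0.8  1.3  0.4]
```

View pics/s10.png

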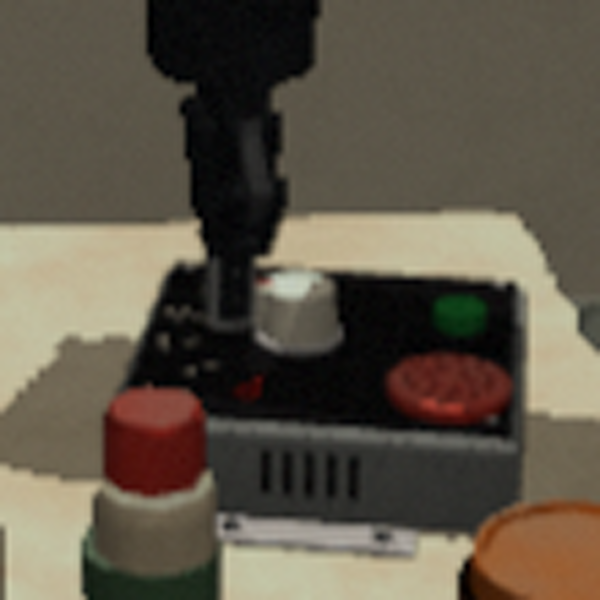

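Request:
apply_moves(
  moves=[-0.001, 0.005, 0, 0, 0, 0, -0.002, 0.01, 0, 0, 0, 0, -0.002, 0.01, 0.02, 0, 0, 0, -0.002, 0.01, 0.045, 0, 0, 0, -0.002, 0.01, 0.05, 0, 0, 0],
)

```text
t: 10.08
tool_pos: [509.2, -197.4, 125.1]
orientation: [-89.8, -0.1, -83.0]
ft_force: [0.2, -0.6, 2.0]
finger_gap: 0.002
```

```bash
python3 look.py s11
```

```text
10.0833 [ 509.2 -197.4  125.1] [-89.8  -0.1 -83. ] [ 0.2 -0.6  2. ]
```

View pics/s11.png

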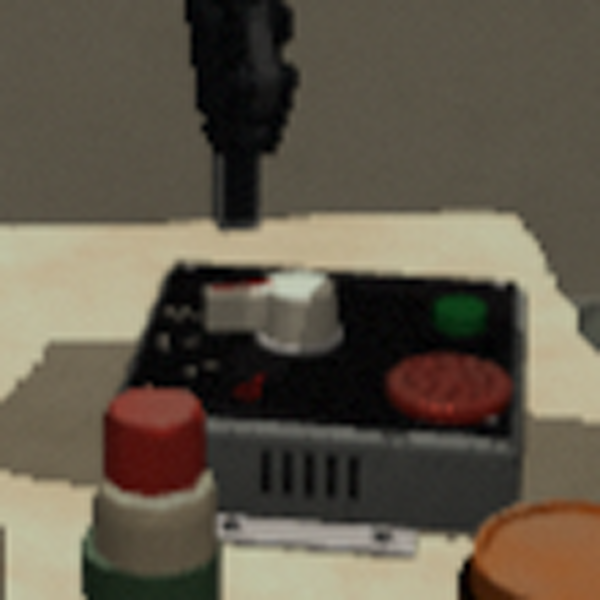

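The line and tip (208,290) are nearly level, so the selector is at speed 2: the last push ended before the third click. I'll go back down left of the arm with more room and feel for contact again.

Request:
apply_moves(
  moves=[0.0015, 0.006, 0, 0, 0, -5, 0.0015, 0.006, -0.02, 0, 0, -5, 0.0015, 0.006, -0.04, 0, 0, -5, 0.0015, 0.006, -0.049, 0, 0, -5, 0.0015, 0.006, -0.05, 0, 0, -5],
)

```text
t: 10.55
tool_pos: [508.5, -190.8, 68.7]
orientation: [-90.2, 0.1, -88.1]
ft_force: [-0.1, 0.9, -0.4]
finger_gap: 0.006
```

Request:
apply_moves(
  moves=[0, -0.003, 0, 0, 0, 0, 0, -0.006, 0, 0, 0, 0, 0, -0.008, 0, 0, 0, 0, 0, -0.01, 0, 0, 0, 0, 0, -0.01, 0, 0, 0, 0],
)

```text
t: 10.97
tool_pos: [510.0, -201.9, 72.0]
orientation: [-89.9, -0.0, -88.2]
ft_force: [-0.0, 1.7, 1.0]
finger_gap: 0.0
```

Request:
apply_moves(
  moves=[0, -0.001, 0, 0, 0, 0, 0, -0.002, 0, 0, 0, 0, 0, -0.002, 0, 0, 0, 0],
)

```text
t: 11.22
tool_pos: [509.9, -203.4, 71.6]
orientation: [-90.0, 0.0, -88.1]
ft_force: [1.4, 3.9, 2.1]
finger_gap: 0.002
```

Request:
apply_moves(
  moves=[0, -0.001, 0, 0, 0, 0, 0, -0.002, 0, 0, 0, 0, 0, -0.002, 0, 0, 0, 0],
)

```text
t: 11.47
tool_pos: [509.8, -205.5, 71.4]
orientation: [-90.0, -0.0, -88.1]
ft_force: [1.8, 2.8, 1.3]
finger_gap: -0.003
```

Contact came at y ≈ -202, so the finger's half thickness is about 14 mm and the third click lies near y = -212. I push on slowly to just past it.

Request:
apply_moves(
  moves=[0, -0.001, 0, 0, 0, -1, 0, -0.002, 0, 0, 0, -2, 0, -0.003, 0, 0, 0, -3, 0, -0.004, 0, 0, 0, -4, 0, -0.004, 0, 0, 0, -4],
)

```text
t: 11.88
tool_pos: [509.4, -209.8, 71.2]
orientation: [-90.0, -0.0, -92.3]
ft_force: [0.8, 0.5, 0.1]
finger_gap: -0.002
```

Request:
apply_moves(
  moves=[0, -0.001, 0, 0, 0, -1, 0, -0.002, 0, 0, 0, -2, 0, -0.002, 0, 0, 0, -2],
)

```text
t: 12.13
tool_pos: [509.6, -211.8, 71.2]
orientation: [-90.0, -0.0, -94.2]
ft_force: [-0.4, 0.6, -0.1]
finger_gap: 0.002
```

Request:
apply_moves(
  moves=[0, -0.001, 0, 0, 0, -1, 0, -0.002, 0, 0, 0, -2, 0, -0.002, 0, 0, 0, -2],
)

```text
t: 12.38
tool_pos: [509.7, -213.7, 71.3]
orientation: [-90.0, -0.0, -96.2]
ft_force: [-0.5, -1.1, -0.9]
finger_gap: -0.005
```

Request:
apply_moves(
  moves=[0, 0.005, 0, 0, 0, 0, 0, 0.012, 0, 0, 0, 0, 0, 0.012, 0.025, 0, 0, 0, 0, 0.012, 0.055, 0, 0, 0, 0, 0.012, 0.08, 0, 0, 0],
)

```text
t: 12.8
tool_pos: [509.6, -200.6, 152.7]
orientation: [-90.0, 0.0, -96.1]
ft_force: [1.2, -0.3, 0.8]
finger_gap: -0.003
```

```bash
python3 look.py s12
```

```text
12.8 [ 509.6 -200.6  152.7] [-90.    0.  -96.1] [ 1.2 -0.3  0.8]
```

View pics/s12.png

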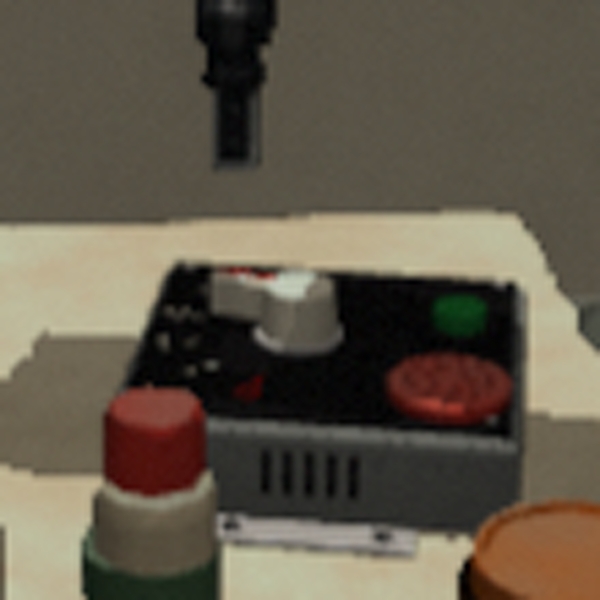

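The pointer now points up and to the left as in the first picture, which is speed 3. I'll withdraw and confirm from the top.

Request:
apply_moves(
  moves=[0, -0.01, 0.03, 0, 0, 0, -0.01, -0.045, 0.05, 0, 0, 0, -0.02, -0.08, 0.06, 0, 0, 0, -0.03, -0.115, 0.06, 0, 0, 0, -0.04, -0.15, 0.06, 0, 0, 0],
)

```text
t: 13.27
tool_pos: [469.4, -352.5, 212.3]
orientation: [-89.9, -0.1, -96.1]
ft_force: [0.0, 0.1, 0.1]
finger_gap: -0.001
```

Request:
apply_moves(
  moves=[-0.01, -0.035, 0, 0, 0, 0, -0.02, -0.07, 0, 0, 0, 0, -0.03, -0.105, 0, 0, 0, 0, -0.04, -0.14, 0, 0, 0, 0, -0.05, -0.175, 0, 0, 0, 0],
)

```text
t: 13.68
tool_pos: [419.2, -527.6, 211.1]
orientation: [-90.0, 0.0, -96.1]
ft_force: [0.9, 0.7, 0.2]
finger_gap: 0.001
```

Request:
apply_moves(
  moves=[0, 0, 0, 0, 0, 0, 0, 0, 0, 0, 0, 0],
)

```text
t: 13.85
tool_pos: [419.2, -527.2, 210.4]
orientation: [-90.0, 0.1, -96.2]
ft_force: [0.4, -0.0, -0.3]
finger_gap: 0.002
```

Run:
```python
from h import *
q,_=robot.camera("top"); s,_=robot.camera("side")
p0=np.load("top0.npz")["p"]; s0=np.load("side0.npz")["p"]
for a,b,n in((q,p0,"top"),(s,s0,"side")):
    d=cv2.absdiff(a,b).max(2)
    m=(cv2.GaussianBlur(d,(5,5),0)>25).astype(np.uint8)
    k,l,st,c=cv2.connectedComponentsWithStats(m)
    print(n,[(st[i].tolist()) for i in range(1,k) if st[i,4]>8])
cv2.imwrite("pics/t13.png",cv2.resize(q[222:330,295:405],(611,600),interpolation=cv2.INTER_CUBIC)[:,:,::-1])
```

```text
top [[342, 270, 122, 76, 3826], [350, 270, 210, 150, 15184], [238, 304, 75, 31, 757], [202, 350, 40, 23, 398], [75, 363, 149, 57, 2526], [178, 367, 10, 6, 38], [235, 389, 18, 10, 142], [187, 392, 25, 28, 483], [553, 418, 7, 2, 14]]
side [[284, 0, 169, 106, 3123], [459, 0, 101, 195, 4637], [535, 16, 25, 125, 1675], [328, 31, 36, 61, 1397], [530, 159, 24, 9, 115], [285, 169, 55, 13, 465], [333, 168, 17, 9, 83], [427, 169, 122, 110, 4326], [346, 185, 22, 24, 251], [370, 224, 5, 4, 16], [375, 253, 26, 16, 141], [490, 278, 36, 23, 500]]
```

View pics/t13.png

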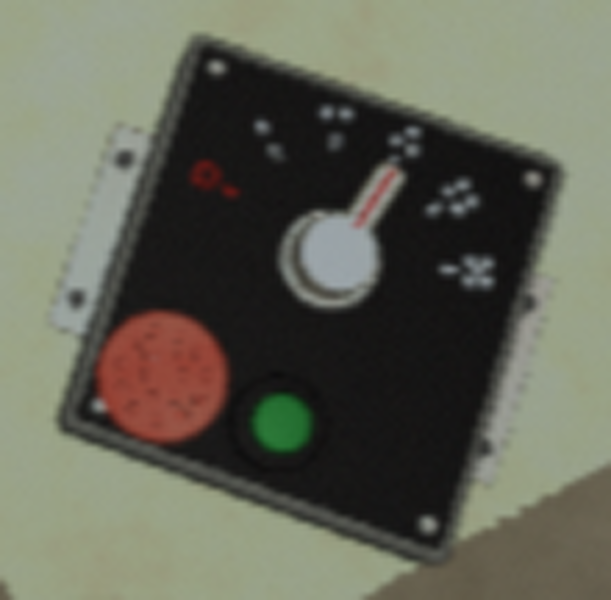

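The top picture has the pointer at the three-dot mark (390,170), the button up and the pad unmoved. Handing in.

```bash
python3 -c "
from rig import robot
print(robot.close_job()); print(robot.read_state()['t'])"
```

```text
the job is handed in; nothing more can be done
None
the job is handed in; nothing more can be done
```

I turned the selector from speed 3 back to OFF with the shut fingertip and pressed the green button to its stop. Then I turned the selector up three clicks, to the three-dot mark, and withdrew. The job was handed in at about 14 s of the 72 s allowed, and no verdict was reported.

- **Final position:** the last top picture shows the pointer on the three dots, the button up and the pad where it was. Comparing the last pictures with the first in both views, I saw no sign that any loose thing had moved. The remaining differences fit the arm and its shadow.
- **OFF before the press:** only the side view could confirm this, because the arm hid the pointer from the top camera. The pointer's tip was about 2 pixels from the predicted OFF position, and much farther from speed 1.
- **Forces:** pushing the selector read about 5 N at most. The press read about 21 N at the button's hard stop; the limit is 30 N.
- **What went wrong on the way:** the first upward sweep ended at speed 2. I had assumed a contact point for the finger that was about 9 mm off, so one click happened during the approach. I felt for contact again and pushed the third click slowly.

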